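# Counter-hold the bolt of a shelf-post cleat

## Robot

A 6-joint arm with a two-finger parallel gripper is mounted at the origin on the work surface. World frame = base frame: x ahead of the robot, y to its left, z up, the work surface at z = 0. Lengths are in m, angles in rad, forces in N, time in s.
With the tool pointing down it reaches from about 0.375 to 0.75 m from the base axis. Payload 9 kg.
Tool frame: the origin (TCP) lies on the centre line of the jaws, within the pads' length; the fingertips stand 17 mm ahead of it and the grasp point (between the pads) lies 2 mm behind it; z points along the fingers, y is the direction in which the jaws open and shut (so a half turn about z gives the same grasp; the last joint's range is limited). The gripper opens to 85 mm and grips with 20 to 120 N. Pads are 22 mm wide; open, the fingers measure 114 mm over their backs; the gripper's body (76 mm by 85 mm) begins 54 mm behind the grasp point. The pads swing forward as they close: fully open they stand 13 mm farther back than shut.
Start: joints at [1.062, 0.104, 0.097, 1.564, 0, 1.353], TCP at [0.172, 0.575, 0.248] pointing down, gripper open.
Joint ranges: [-2.99, 2.99], [-0.84, 1.86], [-1.1, 1.16], [-1.84, 2.11], [-1.51, 1.56], [-3.14, 3.14]. Speed limits (rad/s): [2.22, 2.22, 2.57, 3.14, 3.14, 3.14].

## Interface

Orientations are given as [roll, pitch, yaw] about the fixed x, y, z axes, in that order (R = Rz(yaw) Ry(pitch) Rx(roll)).
In Python, from station import arm, viewer gives the robot as it stands.
- The arm moves only by the tool play_rows, never from a script. Its argument "moves" is one flat list of numbers, 7 for each row, row after row: the turn, a rotation vector about the tool's x, y, z in degrees, then the shift along the tool's x, y, z in m, then the closure, from 0 (fully open) to 1 (shut). In form: [ax, ay, az, x, y, z, gripper, ax, ay, az, x, y, z, gripper, ...]. A call has 1 to 8 rows; each row shifts and turns the commanded pose from where the row before left it, along the tool's axes as they then stand; what a row does not reach is not made up. A row lasts 1/8 s, in which the tool goes at most 62.5 mm and 10.7 degrees, less where a joint would pass 70% of its speed; a pose out of reach is approached as far as the arm can. A call with a gripper value outside its range is refused whole. The fingers move at their own pace and stop on an object; "grip_force" is the grip in N (left out, the last holds). Time passes only in rows, so rows that do not move let the fingers close. It gives the time, the measured TCP pose, the force and the opening at its end, in the units of the state.
- arm.get_state(): the state, without advancing time (a new reading comes with each control period).
- viewer.camera(name): name is "side" or "top"; returns a dict with "color" (384x512x3 uint8, blue, green, red), "range_z" (384x512 float32, m along the optical axis (not along the pixel's ray), 0 where there is no reading), "camera_matrix" (3x3 intrinsics, pixels), "pose" (4x4, takes a point from camera to world coordinates). Camera axes: x right, y down, z forward; pixel columns grow to the right and rows downward; lengths in m; the calibration is good to about 2 mm. A picture is of the moment at which its call begins.
- arm.job_done(): hands the job in, once; it reports no verdict.
The state is a dict: "t": time; "joint_positions": joint angles; "joint_velocities": joint speeds; "tau": joint torques, N m; "tcp_pos": TCP position; "tool_rot": TCP orientation; "ft_force": force on the tool from outside, world axes, zero at the start; "torque": the same for the moment, N m; "finger_gap": opening from 0.0 (shut) to 1.0 (fully open).
Only numpy, scipy, OpenCV 4.12 (cv2) and the standard library are available. Lean on these libraries where they do the work, as an engineer would, in place of code of your own. Each camera call takes 0.05 s, during which the arm holds its last target.

## Task

The nut runner under the shelving post is inching the nut round, but the bolt only turns along with it. First push the tapered drift with the green knob down through the cleat's free hole and the post hole beneath it until its collar sits on the cleat, so that the cleat cannot swing, and let go of the drift; then reach down into the narrow gap behind the cleat, grip the bolt's hexagon head and hold it still. Finish while still holding the head - do not let go - and leave the jars and the bowl where they stand.

Things in the scene. Friction and masses are not known exactly. Their poses are not given: they have to be found in the camera images.
- post: Grey slotted-angle shelving post, 360 mm long, fixed on two timber bearers. Origin on the bench, half-way along; y along the post, x across (away from the robot at yaw 0). Flat flange x -46 to +26 mm, 4 mm thick, top 109 mm up; upright flange at x = +24 to +28, rising 40 mm above that. Bolt at y = -40, drift's hole at y = +40 mm, both at x = 0.
- runner (a point): Middle of the cordless angle nut runner (grey and black) that lies under the post, square to it, fixed, its head below the bolt: from 20 mm before the bolt to 290 mm beyond it (post +x), 62 mm wide, at most 61 mm high.
- post_hole (a point): Centre of the round through hole for the drift, in the post's flat flange, at the flange's top face (109 mm above the bench). Diameter 18.5 mm; free below. Axes as the post.
- cleat_hole (a point): Centre of the matching hole in the cleat that lies on the post, at the top face of the cleat's base (114 mm above the bench). Diameter 17.5 mm. Axes as the cleat. It may start up to 3 mm out of line with post_hole; the drift's taper draws the cleat into line (about 1 N).
- cleat (a joint): Swing of the cleat about the bolt, rad, positive anticlockwise from above, 0 = holes in line, light friction, stops at +-0.05. Steel angle: base 150 mm long (post y -75 to +75), 5 mm thick, on the flat flange (top 114 mm above the bench).
- cleat_web (a point): Top edge, half-way along, of the cleat's upright web on the side nearer the robot: 150 mm long, 5 mm thick (post x -29 to -24 mm), top 149 mm above the bench. The gap between it and the post's upright flange is 48 mm wide, 35 mm deep, open at top and ends; bolt head and holes lie in its middle.
- bolt_head (a point): Centre of the bolt's dark hexagon head (yellow stripe on top): 24 mm across flats, 10 mm high (117 to 127 mm above the bench), on a 30 mm washer 3 mm thick lying on the cleat's base. Upright axis. The point turns with the head; its x axis is square to a pair of flats, which repeat every 60 degrees.
- bolt (a joint): Turn of the bolt, rad, positive anticlockwise from above. The runner turns it slowly (about 0.24 rad/s, 0.12 N m, slip clutch), without end. Gripped with 20 N or more along the gap, it turns on until its flats lie on the fingers (some 2 s) and stops. It cannot move otherwise.
- drift_grip (a point): Middle of the drift's upright green knob (20 mm diameter, 34 mm high). Below it a collar 28 mm diameter, 6 mm thick (underside 23 mm below this point), a 16 mm shank 18 mm long and a taper 42 mm long to a 6 mm tip, 83 mm below this point. Steel, 0.15 kg, loose; starts upright in the block, collar on the block's top. Seated in the cleat, this point is 137 mm above the bench.
- block: Wooden holder block 100 x 75 x 75 mm high, fixed, origin in the middle of its underside; hole 18.5 mm in its middle, where the drift starts.
- bowl_mid (a point): Centre, half-way up, of a terracotta bowl 84 mm across, 45 mm high, standing loose. Leave alone.
- jar_a_mid (a point): Centre, half-way up, of a sample jar with blue lid, 48 mm across, 75 mm high, standing loose. Leave alone.
- jar_b_mid (a point): Same kind of jar. Leave alone.

How it is judged:
On the way, in this order (a step that is already met when the one before it is completed fails the run):
1. the drift stands in the cleat's hole, collar down, let go (horizontal distance between drift_grip and post_hole below 0.006 m and z of drift_grip in the frame of post_hole below 0.0305 m and contact force between the fingers and drift below 0.3 N), for 0.2 s.
2. the fingers grip the bolt head and it has stopped turning (contact force between the fingers and bolt above 8 N and velocity of joint bolt between -0.03 and 0.03 rad/s and horizontal distance between the grasp point and bolt_head below 0.02 m), for 0.5 s.
At the end, for the whole second after the job is handed in: Drift upright (7 degrees) in both holes, collar on the cleat (2.5 mm), untouched; cleat in line (0.03 rad); the fingers still grip the bolt head with over 8 N, centred on it within 20 mm, and it does not turn (under 0.03 rad/s) (all of step 1 and all of step 2 and z of drift_grip in the frame of post_hole above 0.0255 m and angle between drift_grip's own z axis and vertical below 0.12 rad and value of joint cleat between -0.03 and 0.03 rad); the arm keeps its last pose, push and grip.
It fails at once if a jar or the bowl was pushed away or tipped (distance of any of bowl_mid, jar_a_mid, jar_b_mid from where it was at the start of the episode above 0.015 m).
It also fails if it takes over 58 s, if anything falls off the work surface, if the arm or the gripper's body presses on something with over 40 N, if the wrist force passes 120 N, or if a joint passes its speed limit or range.

## Working session

There is one attempt and no reset: what is moved stays moved. The work goes in short steps, Python scripts to look and compute and a tool call to move; the robot and the scene stay as the last step left them, time stands still between calls to the robot, and variables do not carry over. Pictures are saved under pics/ and viewed, and the job is handed in when it is done.

Besides the shell and the picture viewer there is one more tool, called after "Request:" by a JSON object that holds its "fn" and its "kwargs", one argument or row to a line. play_rows: Moves the arm, as the interface text tells. Its arguments: {"type":"object","properties":{"moves":{"type":"array"},"grip_force":{"type":"number"}},"required":["moves"]}

```bash
ls; mkdir -p pics
cat > h.py <<'E'
import numpy as np, cv2
from station import arm, viewer
def shot(n,fn=None):
    d=viewer.camera(n)
    if fn: cv2.imwrite('pics/'+fn,d['color']); np.savez('pics/'+fn+'.npz',**d)
    return d
def pts(d):
    K=d['camera_matrix'];z=d['range_z'];v,u=np.indices(z.shape)
    P=np.stack([(u-K[0,2])/K[0,0]*z,(v-K[1,2])/K[1,1]*z,z],-1)
    T=d['pose'];return P@T[:3,:3].T+T[:3,3]
E
python3 - <<'E'
from h import *
print(arm.get_state())
for n in('side','top'):
    d=shot(n,n+'1.png');print(n,d['camera_matrix'],d['pose'])
E
```

```text
pics
{'t': 0.0, 'joint_positions': array([1.06231492e+00, 1.04699781e-01, 9.64371667e-02, 1.56387839e+00,
       3.16148846e-05, 1.35313350e+00]), 'joint_velocities': array([ 7.91843222e-05, -4.01355438e-04,  1.33753481e-04, -1.78230347e-03,
       -1.12349796e-03,  1.94100722e-03]), 'tau': array([-1.18742078e-03, -5.56934810e+01,  5.03651476e+01,  1.69736316e-02,
       -3.55793891e-04, -3.48953267e-05]), 'tcp_pos': array([0.17184713, 0.57453866, 0.24750435]), 'tool_rot': array([-3.14028653e+00, -3.21249959e-04,  2.85077384e+00]), 'ft_force': array([-0.31323387, -0.98683897,  0.02082438]), 'torque': array([ 0.00955552, -0.01444953,  0.07197364]), 'finger_gap': 0.9959792568672272}
side [[444.24350227   0.         254.5728794 ]
 [  0.         444.24350227 189.78130584]
 [  0.           0.           1.        ]] [[ 0.79900232 -0.43832755  0.41166035  0.08022281]
 [-0.6012229  -0.59511206  0.53326603 -0.6171907 ]
 [ 0.01123885 -0.67358043 -0.73902848  1.00257001]
 [ 0.          0.          0.          1.        ]]
top [[424.2003131    0.         254.50293712]
 [  0.         424.2003131  185.77170526]
 [  0.           0.           1.        ]] [[ 0.01732986 -0.98030573  0.19672402  0.32226874]
 [-0.99982679 -0.01832644 -0.00324645  0.00458226]
 [ 0.00678776 -0.19663369 -0.98045353  1.35021189]
 [ 0.          0.          0.          1.        ]]
```

View pics/side1.png

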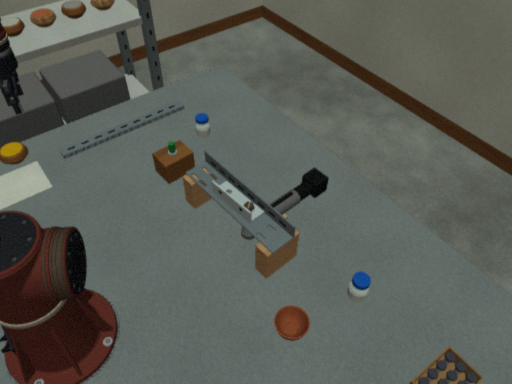

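View pics/top1.png

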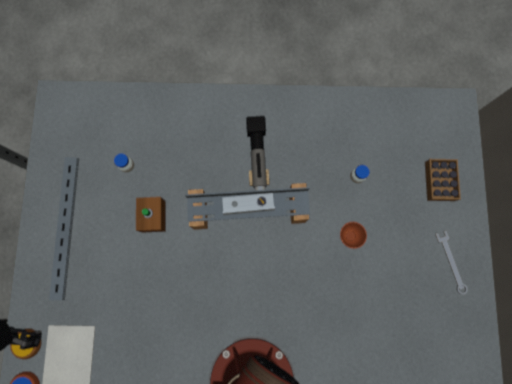

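Run:
```python
from h import *
t=dict(np.load('pics/top1.png.npz'));s=dict(np.load('pics/side1.png.npz'))
a=cv2.resize(t['color'][170:240,125:325],None,fx=4,fy=4,interpolation=cv2.INTER_CUBIC)
b=cv2.resize(s['color'][130:285,145:335],None,fx=4,fy=4,interpolation=cv2.INTER_CUBIC)[:600]
cv2.imwrite('pics/ta.png',a);cv2.imwrite('pics/sa.png',b)
for n,d in(('top',t),('side',s)):
    P=pts(d);hsv=cv2.cvtColor(d['color'],cv2.COLOR_BGR2HSV)
    g=cv2.inRange(hsv,(40,100,40),(80,255,255))>0
    k,l,st,c=cv2.connectedComponentsWithStats(g.astype(np.uint8))
    for i in range(1,k):
        if st[i,4]>8:
            q=P[l==i];print(n,'green',c[i],st[i,4],np.median(q,0),q.max(0),q.min(0))
    # upright flange top z ~.149, x range
    for zlo,zhi in((.144,.154),(.110,.118),(.105,.1099),(.12,.13),(.07,.08)):
        m=(P[...,2]>zlo)&(P[...,2]<zhi)&(P[...,0]>.3)&(P[...,0]<.9)&(abs(P[...,1])<.5)
        q=P[m];
        if len(q)>5:
            r=cv2.minAreaRect(q[:,:2].astype(np.float32));print(n,zlo,len(q),q.mean(0),r)
```

```text
top green [145.11904762 211.5       ] 42 [0.48726383 0.31965975 0.11391241] [0.50093726 0.3412956  0.12029227] [0.47983125 0.31099564 0.06871321]
top 0.144 306 [0.53045313 0.01541995 0.14840986] ((0.5203292965888977, 0.019546881318092346), (0.06109726056456566, 0.35796821117401123), 4.533133506774902)
top 0.11 1250 [0.51574048 0.02500702 0.11277415] ((0.4960164725780487, 0.08324103057384491), (0.10432104021310806, 0.491135835647583), 8.144746780395508)
top 0.105 1305 [0.50917681 0.02089033 0.10775086] ((0.5113911628723145, 0.08532656729221344), (0.10965291410684586, 0.49260085821151733), 4.281445026397705)
top 0.12 145 [0.52984664 0.00446918 0.12590362] ((0.5135701298713684, 0.08446735143661499), (0.05722418427467346, 0.48234349489212036), 4.481861591339111)
top 0.07 1025 [0.53017067 0.23763428 0.07458866] ((0.5450261831283569, 0.04544493556022644), (0.7924347519874573, 0.2360517829656601), 88.12725830078125)
side green [171.37878788 146.34848485] 66 [0.48510033 0.31695326 0.10746104] [0.49536942 0.32964818 0.12016301] [0.47702677 0.31018689 0.08518009]
side 0.144 435 [0.52906189 0.01095742 0.14847377] ((0.5191617012023926, 0.021791964769363403), (0.0632825568318367, 0.36183223128318787), 4.379790782928467)
side 0.11 1324 [0.51517851 0.01721062 0.11270931] ((0.5041102766990662, 0.08674073219299316), (0.07796147465705872, 0.49521178007125854), 5.165657997131348)
side 0.105 1212 [ 0.50539504 -0.00703612  0.10822398] ((0.49446555972099304, 0.08141781389713287), (0.10709722340106964, 0.4874555766582489), 8.084098815917969)
side 0.12 359 [0.52944727 0.00596669 0.12556753] ((0.5123506784439087, 0.08296367526054382), (0.060970649123191833, 0.48444893956184387), 4.819653034210205)
side 0.07 976 [0.53692662 0.12509209 0.07531113] ((0.5434621572494507, 0.04859274625778198), (0.7951978445053101, 0.23694808781147003), 88.3536376953125)
```

View pics/ta.png

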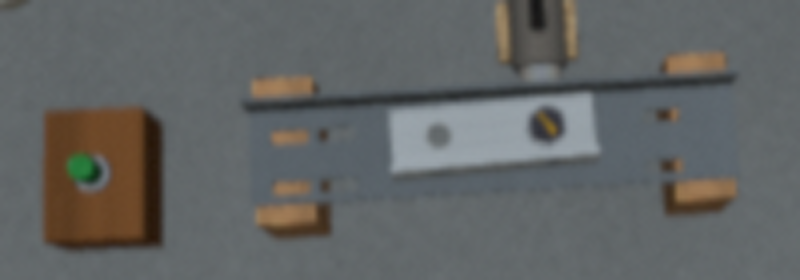

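View pics/sa.png

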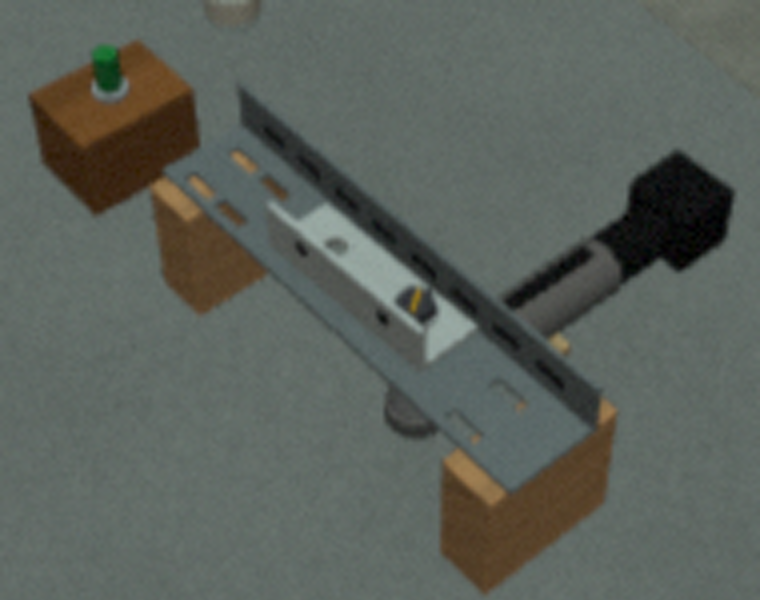

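```bash
cat >> h.py <<'E'
def ray(d,u,v,z):
    K=d['camera_matrix'];T=d['pose']
    r=T[:3,:3]@np.array([(u-K[0,2])/K[0,0],(v-K[1,2])/K[1,1],1.]);o=T[:3,3]
    return o+r*(z-o[2])/r[2]
E
python3 - <<'E'
from h import *
t=dict(np.load('pics/top1.png.npz'));s=dict(np.load('pics/side1.png.npz'))
def f(x,y,u0,v0):return (x+.5)/4-.5+u0,(y+.5)/4-.5+v0
for n,p,z in(('hole',(438,135),.1125),('bolt',(547,125),.127)):print(n,'top',ray(t,*f(*p,125,170),z))
for n,p,z in(('hole',(337,244),.1125),('bolt',(416,300),.127)):print(n,'side',ray(s,*f(*p,145,130),z))
for n,p,z in(('web',(0,0),0),):pass
print('green top',[ray(t,145.12,211.5,z) for z in(.1,.105,.115)])
print('green side',[ray(s,171.38,146.35,z) for z in(.1,.105)])
# wood block top
for n,d in(('top',t),('side',s)):
    P=pts(d)
    m=(abs(P[...,2]-.075)<.004)&(P[...,1]>.22)&(P[...,1]<.4)&(P[...,0]>.4)&(P[...,0]<.6)
    print(n,'block',cv2.minAreaRect(P[m][:,:2].astype(np.float32)),P[m].mean(0))
    m=(P[...,2]>.143)&(P[...,2]<.155)&(abs(P[...,1])<.22)&(P[...,0]>.5)&(P[...,0]<.58)
    q=P[m];print(n,'flange',np.polyfit(q[:,1],q[:,0],1),q[:,1].min(),q[:,1].max(),q.mean(0))
    m=(P[...,2]>.130)&(P[...,2]<.155)&(abs(P[...,1])<.1)&(P[...,0]>.44)&(P[...,0]<.51)
    q=P[m];
    if len(q)>5:print(n,'web',np.polyfit(q[:,1],q[:,0],1),q[:,1].min(),q[:,1].max(),q.mean(0))
E
```

```text
hole top [0.51652405 0.05967971 0.1125    ]
bolt top [ 0.52309515 -0.02031471  0.127     ]
hole side [0.518206   0.06381091 0.1125    ]
bolt side [ 0.52430012 -0.01779731  0.127     ]
green top [array([0.48927547, 0.32332473, 0.1       ]), array([0.48860756, 0.32204998, 0.105     ]), array([0.48727173, 0.31950047, 0.115     ])]
green side [array([0.4877277 , 0.32381458, 0.1       ]), array([0.48547023, 0.31860166, 0.105     ])]
top block ((0.48915690183639526, 0.3211785554885864), (0.10064518451690674, 0.0744946151971817), 3.477160692214966) [0.48909822 0.32070768 0.07466054]
top flange [-0.06171012  0.54637339] -0.15756992358320923 0.20008896288095057 [0.54559732 0.01257608 0.14822375]
top web [-0.11009921  0.49556391] -0.05643789943752546 0.08978798376237974 [0.49365069 0.01737719 0.14545419]
side block ((0.48649653792381287, 0.3237413465976715), (0.10214401036500931, 0.082452192902565), 3.762775421142578) [0.48453564 0.31802191 0.07557937]
side flange [-0.0700573   0.54600441] -0.15670806543608423 0.20416623156713398 [0.54552368 0.00686198 0.14793935]
side web [-0.10818222  0.4935152 ] -0.05764370048880285 0.09295819679302053 [0.49193486 0.01460819 0.14288896]
```

Request:
{"fn": "play_rows", "kwargs": {
  "moves": [0, 0, -7, 0, 0, 0, 0, 0, 0, -7, 0, 0, 0, 0, 0, 0, -6.5, 0, 0, 0, 0, 0, 0, 0, 0, 0, 0, 0],
  "grip_force": 40
}}

```text
t: 0.6
tcp_pos: [0.1719, 0.5747, 0.2479]
tool_rot: [-3.141, -0.0, -3.075]
ft_force: [-0.4, -0.4, -0.1]
finger_gap: 1.003
```

Request:
{"fn": "play_rows", "kwargs": {
  "moves": [0, 0, 0, -0.0373, -0.0341, 0, 0, 0, 0, 0, -0.0373, -0.0341, 0, 0, 0, 0, 0, -0.0373, -0.0341, 0, 0, 0, 0, 0, -0.0373, -0.0341, 0, 0, 0, 0, 0, -0.0373, -0.0341, 0, 0, 0, 0, 0, -0.0373, -0.0341, 0, 0, 0, 0, 0, -0.0373, -0.0341, 0, 0, 0, 0, 0, -0.0375, -0.0339, 0, 0]
}}

```text
t: 1.6
tcp_pos: [0.4893, 0.3216, 0.2482]
tool_rot: [3.141, -0.0, -3.078]
ft_force: [0.6, -0.2, 0.4]
finger_gap: 1.002
```

Request:
{"fn": "play_rows", "kwargs": {
  "moves": [0, 0, 0, 0, 0, 0, 0, 0, 0, 0, 0, 0, 0, 0]
}}

```text
t: 1.85
tcp_pos: [0.4879, 0.3229, 0.2481]
tool_rot: [3.141, -0.001, -3.077]
ft_force: [-0.1, 0.1, 0.2]
finger_gap: 1.003
```

Request:
{"fn": "play_rows", "kwargs": {
  "moves": [0, 0, 0, 0, 0, 0.03, 0, 0, 0, 0, 0, 0, 0.03, 0, 0, 0, 0, 0, 0, 0.03, 0, 0, 0, 0, 0, 0, 0.03, 0, 0, 0, 0, 0, 0, 0.025, 0, 0, 0, 0, 0, 0, 0, 0]
}}

```text
t: 2.6
tcp_pos: [0.4859, 0.3233, 0.1015]
tool_rot: [-3.141, -0.004, -3.074]
ft_force: [-0.2, 0.1, 0.6]
finger_gap: 1.003
```

Run:
```python
from h import *
s=shot('side','s2.png');t=shot('top','t2.png')
a=cv2.resize(s['color'][100:200,120:220],None,fx=4,fy=4,interpolation=cv2.INTER_CUBIC)
b=cv2.resize(t['color'][150:250,95:195],None,fx=4,fy=4,interpolation=cv2.INTER_CUBIC)
cv2.imwrite('pics/c2.png',np.hstack([a,b]))
print(arm.get_state()['ft_force'])
```

```text
[ 1.02107179 -0.20434547  1.21220708]
```

View pics/c2.png

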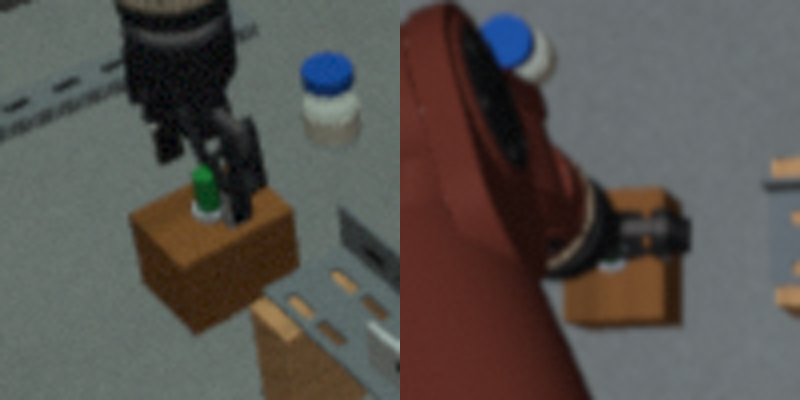

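Request:
{"fn": "play_rows", "kwargs": {
  "moves": [0, 0, 0, 0, 0, 0, 1, 0, 0, 0, 0, 0, 0, 1, 0, 0, 0, 0, 0, 0, 1, 0, 0, 0, 0, 0, 0, 1, 0, 0, 0, 0, 0, 0, 1, 0, 0, 0, 0, 0, 0, 1]
}}

```text
t: 3.45
tcp_pos: [0.4884, 0.3229, 0.1037]
tool_rot: [3.141, 0.001, -3.075]
ft_force: [-0.8, -0.7, 4.4]
finger_gap: 0.218
```

Request:
{"fn": "play_rows", "kwargs": {
  "moves": [0, 0, 0, 0, 0, 0, 1, 0, 0, 0, 0, 0, -0.02, 1, 0, 0, 0, 0, 0, -0.03, 1, 0, 0, 0, 0, 0, -0.04, 1, 0, 0, 0, 0, 0, -0.04, 1, 0, 0, 0, 0, 0, -0.04, 1, 0, 0, 0, 0, 0, 0, 1, 0, 0, 0, 0, 0, 0, 1]
}}

```text
t: 4.45
tcp_pos: [0.488, 0.3227, 0.2729]
tool_rot: [-3.141, -0.001, -3.075]
ft_force: [-0.2, -0.5, -2.8]
finger_gap: 0.221
```

Run:
```python
from h import *
s=shot('side','s3.png');t=shot('top','t3.png')
a=cv2.resize(s['color'][60:160,120:220],None,fx=4,fy=4,interpolation=cv2.INTER_CUBIC)
b=cv2.resize(t['color'][150:250,95:195],None,fx=4,fy=4,interpolation=cv2.INTER_CUBIC)
cv2.imwrite('pics/c3.png',np.hstack([a,b]))
print(arm.get_state())
```

```text
{'t': 4.55, 'joint_positions': array([3.60900855e-01, 6.66933607e-02, 1.00813089e-01, 1.60725185e+00,
       5.53884492e-05, 2.93916273e-01]), 'joint_velocities': array([ 0.00236743,  0.00162377, -0.00360993, -0.00151539, -0.00040881,
       -0.00147843]), 'tau': array([ 2.75786180e-02, -5.54762435e+01,  5.20660472e+01,  3.10067274e-02,
       -5.05604694e-04, -5.31554363e-06]), 'tcp_pos': array([0.48760784, 0.32257943, 0.27190457]), 'tool_rot': array([-3.14096898e+00, -2.25167813e-03, -3.07460884e+00]), 'ft_force': array([-0.34676221, -0.68367572, -1.5440191 ]), 'torque': array([0.04029544, 0.04670952, 0.01495655]), 'finger_gap': 0.21838407035904184}
```

View pics/c3.png

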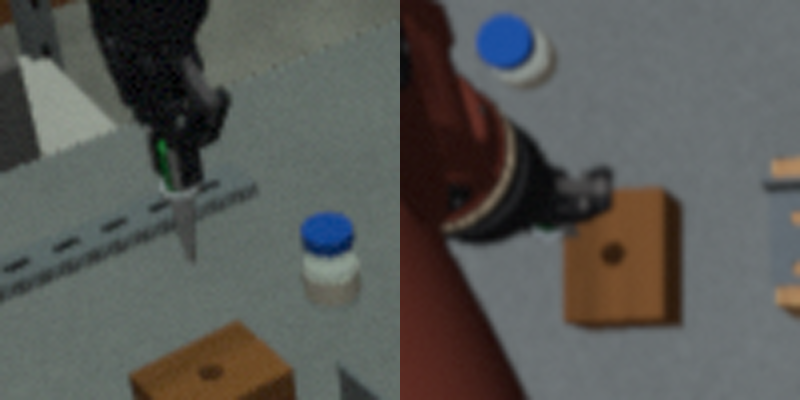

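Run:
```python
from h import *
t=dict(np.load('pics/t3.png.npz'));s=dict(np.load('pics/s3.png.npz'))
f=lambda x,y,u0,v0:((x+.5)/4-.5+u0,(y+.5)/4-.5+v0)
print('hole top',ray(t,*f(612,253,95,150),.074),'side',ray(s,*f(211,372,120,60),.074))
def proj(d,p):
    T=np.linalg.inv(d['pose']);q=d['camera_matrix']@(T[:3,:3]@p+T[:3,3]);return q[:2]/q[2]
x,y=.488,.3227
for z in (.2675,.2445,.2385,.1845):
    u,v=proj(s,np.array([x,y,z]));print(z,(u-120+.5)*4-.5,(v-60+.5)*4-.5)
# bolt/hole again from s3
a=cv2.resize(s['color'][150:250,180:300],None,fx=6,fy=6,interpolation=cv2.INTER_CUBIC);cv2.imwrite('pics/c3b.png',a)
b=cv2.resize(t['color'][180:230,180:320],None,fx=5.7,fy=5.7,interpolation=cv2.INTER_CUBIC);cv2.imwrite('pics/c3c.png',b)
```

```text
hole top [0.49421877 0.01973769 0.074     ] side [0.48768779 0.32428121 0.074     ]
0.2675 176.96938282949668 164.51444140622942
0.2445 181.61245588378108 191.83259091233526
0.2385 182.80265154464473 198.83526836859238
0.1845 193.14148735572667 259.66520989742486
```

View pics/c3b.png

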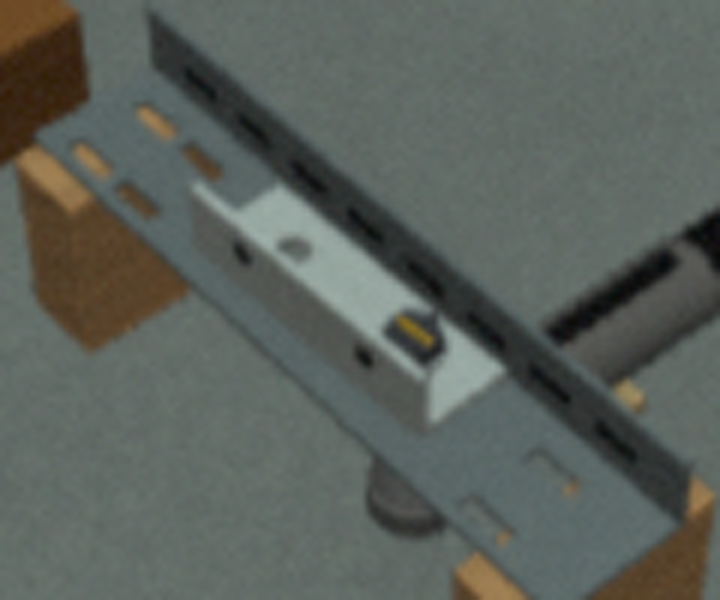

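View pics/c3c.png

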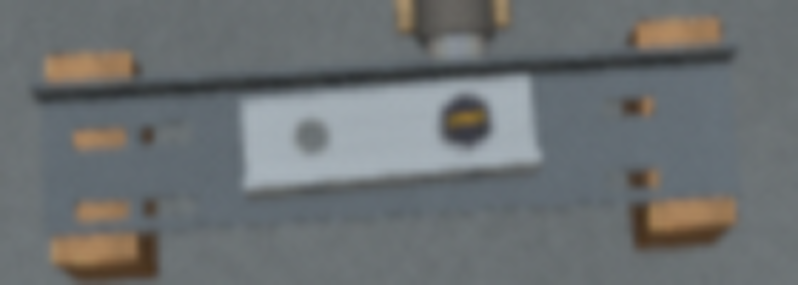

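Run:
```python
from h import *
t=dict(np.load('pics/t3.png.npz'));s=dict(np.load('pics/s3.png.npz'))
f=lambda x,y,u0,v0,k:((x+.5)/k-.5+u0,(y+.5)/k-.5+v0)
print('block top',ray(t,*f(212,253,95,150,4),.075),'side',ray(s,*f(211,372,120,60,4),.075))
print('hole top',ray(t,*f(312,136,180,180,5.7),.114),'side',ray(s,*f(295,248,180,150,6),.114))
print('bolt top',ray(t,*f(466,121,180,180,5.7),.127),'side',ray(s,*f(413,333,180,150,6),.127))
# refine via subpixel threshold centroids
g=cv2.cvtColor(t['color'],cv2.COLOR_BGR2GRAY).astype(float)
for n,(u,v),r in(('hole',(234,203),5),):
    w=g[v-r:v+r+1,u-r:u+r+1];print(w.astype(int))
```

```text
block top [0.48857041 0.32185811 0.075     ] side [0.48724898 0.32326731 0.075     ]
hole top [0.51608381 0.05901939 0.114     ] side [0.51659086 0.0619893  0.114     ]
bolt top [ 0.52326849 -0.02021616  0.127     ] side [ 0.52294255 -0.01872916  0.127     ]
[[169 169 170 169 169 170 171 171 171 172 171]
 [173 173 172 172 171 169 171 171 171 171 172]
 [173 173 172 167 161 157 160 166 169 171 171]
 [172 172 167 151 135 130 135 145 162 169 170]
 [173 171 159 132 115 112 115 127 149 166 169]
 [173 169 153 123 110 111 112 118 139 164 170]
 [172 168 152 125 113 113 113 117 139 164 171]
 [173 170 159 138 121 116 117 126 146 166 170]
 [173 172 167 156 139 130 135 146 160 168 171]
 [172 172 171 168 160 156 160 164 170 170 172]
 [174 174 173 173 172 171 172 173 173 174 174]]
```

Request:
{"fn": "play_rows", "kwargs": {
  "moves": [0, 0, 0, -0.0018, -0.044, 0, 1, 0, 0, 0, -0.0018, -0.044, 0, 1, 0, 0, 0, -0.0018, -0.044, 0, 1, 0, 0, 0, -0.0018, -0.044, 0, 1, 0, 0, 0, -0.0018, -0.044, 0, 1, 0, 0, 0, -0.0018, -0.0435, 0, 1, 0, 0, 0, 0, 0, 0, 1, 0, 0, 0, 0, 0, 0, 1]
}}

```text
t: 5.55
tcp_pos: [0.5162, 0.0608, 0.2724]
tool_rot: [3.141, -0.002, -3.075]
ft_force: [0.1, 0.0, -1.3]
finger_gap: 0.219
```

Request:
{"fn": "play_rows", "kwargs": {
  "moves": [0, 0, 0, 0, 0, 0.02, 1, 0, 0, 0, 0, 0, 0.02, 1, 0, 0, 0, 0, 0, 0.015, 1, 0, 0, 0, 0, 0, 0, 1, 0, 0, 0, 0, 0, 0, 1]
}}

```text
t: 6.18
tcp_pos: [0.5168, 0.0609, 0.219]
tool_rot: [-3.142, 0.001, -3.074]
ft_force: [0.3, -0.3, -1.7]
finger_gap: 0.219
```

Run:
```python
from h import *
s=shot('side','s4.png');t=shot('top','t4.png')
a=cv2.resize(s['color'][120:220,180:300],None,fx=5,fy=5,interpolation=cv2.INTER_CUBIC)
cv2.imwrite('pics/c4.png',a)
st=arm.get_state();print(st['tcp_pos'],st['tool_rot'],st['ft_force'])
def proj(d,p):
    T=np.linalg.inv(d['pose']);q=d['camera_matrix']@(T[:3,:3]@p+T[:3,3]);return q[:2]/q[2]
x,y,zz=st['tcp_pos']
for z in (zz-.0285,zz-.0885,.114):
    u,v=proj(s,np.array([x,y,z]));print(z,(u-180+.5)*5-.5,(v-120+.5)*5-.5)
```

```text
[0.51704295 0.06070878 0.21923493] [-3.14143315e+00  1.36393366e-03 -3.07444245e+00] [ 0.18231451 -0.25331263 -1.38414521]
0.19073493303479144 243.1581098109788 257.37018093915765
0.13073493303479145 246.82049533269674 336.5832765659509
0.114 247.79363743396172 357.63119679959254
```

View pics/c4.png

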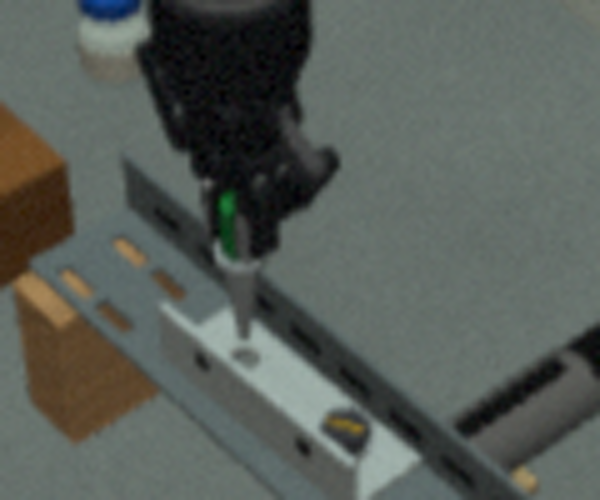

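Request:
{"fn": "play_rows", "kwargs": {
  "moves": [0, 0, 0, 0, 0, 0.01, 1, 0, 0, 0, 0, 0, 0.01, 1, 0, 0, 0, 0, 0, 0.01, 1, 0, 0, 0, 0, 0, 0.005, 1, 0, 0, 0, 0, 0, 0, 1]
}}

```text
t: 6.9
tcp_pos: [0.5163, 0.0607, 0.1828]
tool_rot: [3.141, -0.001, -3.075]
ft_force: [-0.8, 0.6, -1.7]
finger_gap: 0.215
```

Request:
{"fn": "play_rows", "kwargs": {
  "moves": [0, 0, 0, 0, 0, 0.005, 1, 0, 0, 0, 0, 0, 0.005, 1, 0, 0, 0, 0, 0, 0.005, 1, 0, 0, 0, 0, 0, 0, 1]
}}

```text
t: 7.4
tcp_pos: [0.5163, 0.0607, 0.1678]
tool_rot: [3.141, -0.001, -3.075]
ft_force: [-0.3, 0.2, -1.7]
finger_gap: 0.214
```

Request:
{"fn": "play_rows", "kwargs": {
  "moves": [0, 0, 0, 0, 0, 0.004, 1, 0, 0, 0, 0, 0, 0.004, 1, 0, 0, 0, 0, 0, 0.004, 1, 0, 0, 0, 0, 0, 0, 1]
}}

```text
t: 7.9
tcp_pos: [0.5168, 0.0608, 0.1561]
tool_rot: [3.141, 0.0, -3.075]
ft_force: [2.4, 0.3, -2.4]
finger_gap: 0.221
```

Request:
{"fn": "play_rows", "kwargs": {
  "moves": [0, 0, 0, 0, 0, 0.003, 1, 0, 0, 0, 0, 0, 0.003, 1, 0, 0, 0, 0, 0, 0.003, 1, 0, 0, 0, 0, 0, 0, 1]
}}

```text
t: 8.4
tcp_pos: [0.5168, 0.0607, 0.1471]
tool_rot: [3.141, 0.0, -3.075]
ft_force: [4.4, 1.6, -2.9]
finger_gap: 0.217
```

Request:
{"fn": "play_rows", "kwargs": {
  "moves": [0, 0, 0, -0.0008, 0.0003, 0.002, 1, 0, 0, 0, 0, 0, 0.002, 1, 0, 0, 0, 0, 0, 0.001, 1, 0, 0, 0, 0, 0, 0, 1]
}}

```text
t: 8.9
tcp_pos: [0.5174, 0.061, 0.1427]
tool_rot: [-3.141, 0.0, -3.075]
ft_force: [0.1, 1.9, 4.5]
finger_gap: 0.223
```

Request:
{"fn": "play_rows", "kwargs": {
  "moves": [0, 0, 0, 0, 0.0003, 0.001, 1, 0, 0, 0, 0, 0, 0, 1, 0, 0, 0, 0, 0, 0, 1]
}}

```text
t: 9.28
tcp_pos: [0.5178, 0.061, 0.1426]
tool_rot: [-3.141, 0.001, -3.075]
ft_force: [-1.0, 0.2, 10.8]
finger_gap: 0.212
```

Request:
{"fn": "play_rows", "kwargs": {
  "moves": [0, 0, 0, 0, 0, 0, 0, 0, 0, 0, 0, 0, 0, 0, 0, 0, 0, 0, 0, 0, 0, 0, 0, 0, 0, 0, 0, 0, 0, 0, 0, 0, 0, 0, 0, 0, 0, 0, 0, 0, 0, 0]
}}

```text
t: 10.02
tcp_pos: [0.5174, 0.0613, 0.1413]
tool_rot: [3.141, -0.0, -3.075]
ft_force: [-0.1, 0.9, -0.3]
finger_gap: 0.996
```

Request:
{"fn": "play_rows", "kwargs": {
  "moves": [0, 0, 0, 0, 0, -0.02, 0, 0, 0, 0, 0, 0, -0.03, 0, 0, 0, 0, 0, 0, -0.03, 0, 0, 0, 0, 0, 0, -0.03, 0, 0, 0, 0, 0, 0, 0, 0]
}}

```text
t: 10.65
tcp_pos: [0.5187, 0.0611, 0.2553]
tool_rot: [-3.141, 0.005, -3.075]
ft_force: [-0.5, -0.4, 0.7]
finger_gap: 0.998
```

Run:
```python
from h import *
s=shot('side','s5.png')
a=cv2.resize(s['color'][120:240,180:300],None,fx=5,fy=5,interpolation=cv2.INTER_CUBIC)
cv2.imwrite('pics/c5.png',a)
st=arm.get_state();print(st['t'],st['tcp_pos'],st['tool_rot'],st['ft_force'])
def proj(d,p):
    T=np.linalg.inv(d['pose']);q=d['camera_matrix']@(T[:3,:3]@p+T[:3,3]);return q[:2]/q[2]
for p in ([.5175,.061,.154],[.5175,.061,.120],[.523,-.0195,.127]):
    u,v=proj(s,np.array(p));print(p,(u-180+.5)*5-.5,(v-120+.5)*5-.5)
```

```text
10.7 [0.51813913 0.06119664 0.25338699] [-3.14108729e+00  3.03216752e-03 -3.07460495e+00] [-0.20866858  0.2639967  -0.33637861]
[0.5175, 0.061, 0.154] 245.83269621476487 305.8848806447743
[0.5175, 0.061, 0.12] 247.83737127676997 349.44007832847285
[0.523, -0.0195, 0.127] 345.0583992292843 428.28130219114735
```

View pics/c5.png

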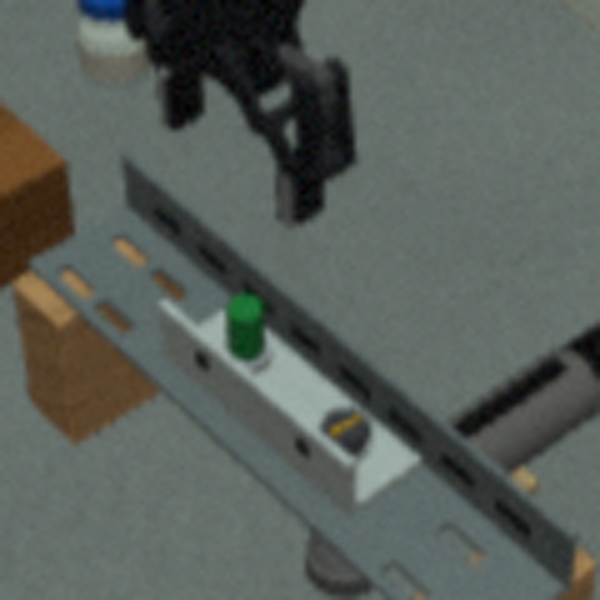

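Request:
{"fn": "play_rows", "kwargs": {
  "moves": [0, 0, 0, 0, -0.03, 0, 0.4, 0, 0, 0, 0, -0.03, 0, 0.4, 0, 0, 0, 0, -0.0205, 0, 0.4, 0, 0, 0, 0, 0, 0, 0.4, 0, 0, 0, 0, 0, 0, 0.4]
}}

```text
t: 11.32
tcp_pos: [0.5225, -0.0185, 0.251]
tool_rot: [3.141, -0.001, -3.075]
ft_force: [0.4, 0.6, -0.3]
finger_gap: 0.599
```

Request:
{"fn": "play_rows", "kwargs": {
  "moves": [0, 0, 0, -0.0005, -0.0007, 0.03, 0.4, 0, 0, 0, 0, 0, 0.03, 0.4, 0, 0, 0, 0, 0, 0.02, 0.4, 0, 0, 0, 0, 0, 0.015, 0.4, 0, 0, 0, 0, 0, 0, 0.4, 0, 0, 0, 0, 0, 0, 0.4]
}}

```text
t: 12.08
tcp_pos: [0.5238, -0.0198, 0.1573]
tool_rot: [-3.141, 0.001, -3.075]
ft_force: [0.3, 1.0, -0.0]
finger_gap: 0.602
```

Run:
```python
from h import *
s=shot('side','s6.png')
a=cv2.resize(s['color'][120:240,180:300],None,fx=5,fy=5,interpolation=cv2.INTER_CUBIC)
cv2.imwrite('pics/c6.png',a)
st=arm.get_state();print(st['t'],st['tcp_pos'],st['tool_rot'],st['ft_force'])
```

```text
12.125 [ 0.52390973 -0.01983166  0.15740869] [-3.14114650e+00  1.52959124e-03 -3.07465304e+00] [0.11695617 0.05887224 1.04463941]
```

View pics/c6.png

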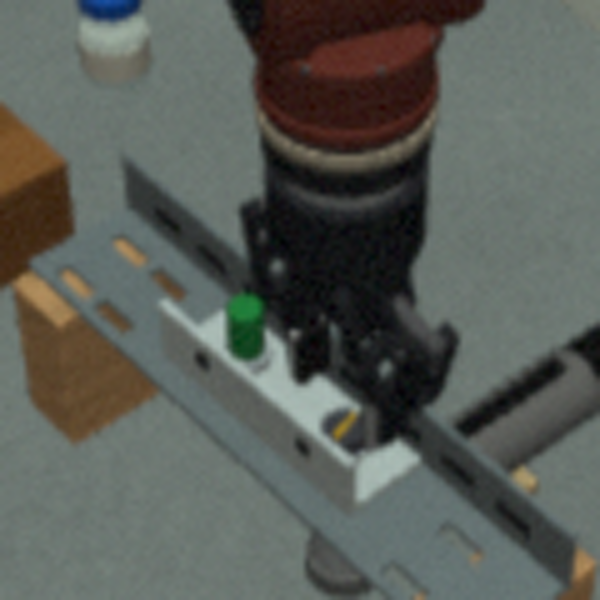

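Request:
{"fn": "play_rows", "kwargs": {
  "moves": [0, 0, 0, 0, 0, 0.008, 0.4, 0, 0, 0, 0, 0, 0.007, 0.4, 0, 0, 0, 0, 0, 0.005, 0.4, 0, 0, 0, 0, 0, 0, 0.4]
}}

```text
t: 12.62
tcp_pos: [0.523, -0.0196, 0.1357]
tool_rot: [3.141, -0.001, -3.075]
ft_force: [0.1, 0.3, -0.1]
finger_gap: 0.598
```

Request:
{"fn": "play_rows", "kwargs": {
  "moves": [0, 0, 0, 0, 0, 0, 1, 0, 0, 0, 0, 0, 0, 1, 0, 0, 0, 0, 0, 0, 1, 0, 0, 0, 0, 0, 0, 1],
  "grip_force": 40
}}

```text
t: 13.12
tcp_pos: [0.5233, -0.0185, 0.1369]
tool_rot: [3.139, 0.001, -3.074]
ft_force: [-2.5, 5.6, 4.1]
finger_gap: 0.265
```

Request:
{"fn": "play_rows", "kwargs": {
  "moves": [0, 0, 0, 0, 0.0005, 0, 1, 0, 0, 0, 0, 0, 0, 1, 0, 0, 0, 0, 0, 0, 1, 0, 0, 0, 0, 0, 0, 1, 0, 0, 0, 0, 0, 0, 1, 0, 0, 0, 0, 0, 0, 1, 0, 0, 0, 0, 0, 0, 1, 0, 0, 0, 0, 0, 0, 1]
}}

```text
t: 14.12
tcp_pos: [0.5233, -0.0185, 0.1369]
tool_rot: [3.14, 0.001, -3.074]
ft_force: [-2.6, 6.6, 5.5]
finger_gap: 0.261
```

Request:
{"fn": "play_rows", "kwargs": {
  "moves": [0, 0, 0, 0, 0, 0, 1, 0, 0, 0, 0, 0, 0, 1, 0, 0, 0, 0, 0, 0, 1, 0, 0, 0, 0, 0, 0, 1, 0, 0, 0, 0, 0, 0, 1, 0, 0, 0, 0, 0, 0, 1, 0, 0, 0, 0, 0, 0, 1, 0, 0, 0, 0, 0, 0, 1]
}}

```text
t: 15.12
tcp_pos: [0.5233, -0.0185, 0.1369]
tool_rot: [3.14, 0.001, -3.074]
ft_force: [-2.0, 5.7, 5.5]
finger_gap: 0.264
```

Request:
{"fn": "play_rows", "kwargs": {
  "moves": [0, 0, 0, 0, 0, 0, 1, 0, 0, 0, 0, 0, 0, 1, 0, 0, 0, 0, 0, 0, 1, 0, 0, 0, 0, 0, 0, 1, 0, 0, 0, 0, 0, 0, 1, 0, 0, 0, 0, 0, 0, 1, 0, 0, 0, 0, 0, 0, 1, 0, 0, 0, 0, 0, 0, 1]
}}

```text
t: 16.12
tcp_pos: [0.5233, -0.0185, 0.1369]
tool_rot: [3.14, 0.001, -3.074]
ft_force: [-3.1, 5.5, 6.0]
finger_gap: 0.261
```

Run:
```python
from h import *
s=shot('side','s7.png');t=shot('top','t7.png')
a=cv2.resize(s['color'][120:240,180:300],None,fx=5,fy=5,interpolation=cv2.INTER_CUBIC)
cv2.imwrite('pics/c7.png',a)
st=arm.get_state();print(st)
```

```text
{'t': 16.225, 'joint_positions': array([-0.28624044, -0.121256  , -0.32910323,  1.36292736,  0.00139067,
       -0.35384168]), 'joint_velocities': array([ 4.62356811e-04,  5.72525289e-04, -3.90434563e-04,  1.16767896e-03,
       -4.26842723e-05, -5.63870250e-04]), 'tau': array([ -2.97633223, -41.78637028,  49.04503584,  -1.77628163,
        -1.45406663,   0.12123907]), 'tcp_pos': array([ 0.5233198 , -0.01851322,  0.13685015]), 'tool_rot': array([ 3.14029567e+00,  5.02257396e-04, -3.07399172e+00]), 'ft_force': array([-2.67094739,  5.42203391,  5.12382497]), 'torque': array([1.29225678, 0.5253728 , 0.14637812]), 'finger_gap': 0.26354703422361425}
```

View pics/c7.png

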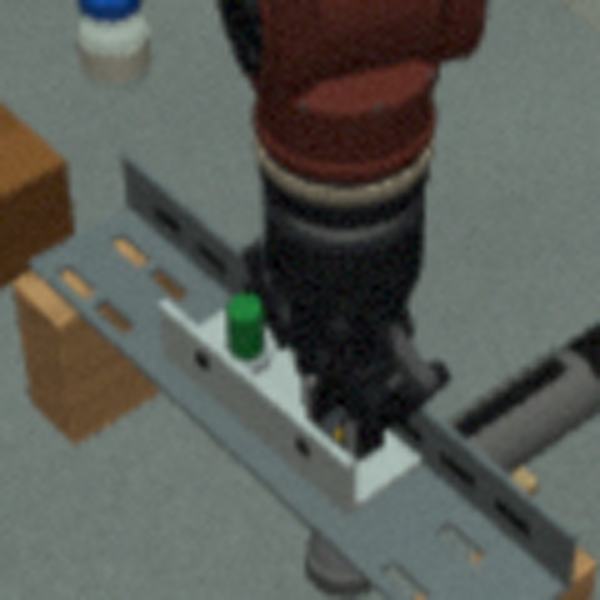

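Run:
```python
from h import *
print(arm.job_done()); st=arm.get_state();print(st['t'],st['tcp_pos'],st['finger_gap'],st['ft_force'],st['torque'])
```

```text
the job is handed in; nothing more can be done
None
the job is handed in; nothing more can be done
```

I seated the drift in the cleat and post holes and let go of it. Then I gripped the bolt head along the gap with 40 N, and handed the job in at about 16 s with the grip still on.

**Drift:**
- The upward force rose to about 11 N when the collar met the cleat.
- After I let go, the knob showed upright in the side picture, within about 1 mm of where a seated drift should appear. It was in the same place in the last picture, with no sign of the fingers touching it.

**Bolt:**
- For the last 3 s, the tool pose and finger opening did not change (opening about 0.263, right for the 24 mm flats).
- The wrist showed a steady moment of about 0.15 N m, close to the runner's 0.12, so I took the head as stopped. The fingers hid most of the stripe, so I could not confirm this directly in a picture.

**Not fully checked:**
- About 5–6 N of side force and 5 N of upward force stayed on the wrist while gripping. I took this as a slight misalignment and left it.
- I did not measure the jars and bowl again. The path stayed clear of them, and the one jar seen in the last picture had not moved.
- The cleat angle was not measured after seating. I took it to be in line because the drift was fully down.
- Handing in gave no verdict, and no state could be read afterwards.

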